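Move the slide rack into the drying case and slide it shut

ROBOT

A 6-joint arm with a two-finger parallel gripper is mounted at the origin on the work surface. World frame = base frame: x ahead of the robot, y to its left, z up, the work surface at z = 0. Lengths are in m, angles in degrees, forces in N, time in s.
With the tool pointing down it reaches from about 0.325 to 0.85 m from the base axis. Payload 15.5 kg.
Tool frame: the origin (TCP) lies midway between the tips of the shut fingers; the grasp point (between the pads) lies 19 mm behind it; z points along the fingers, y is the direction in which the jaws open and shut (so a half turn about z gives the same grasp; the last joint's range is limited). The gripper opens to 91 mm and grips with 3 to 60 N. Pads are 32 mm wide; open, the fingers measure 118 mm over their backs; the gripper's body (76 mm by 178 mm) begins 60 mm behind the grasp point.
Start: joints at [-75.086, 28.281, 77.091, -0, 74.628, -5.472], TCP at [0.218, -0.586, 0.214] pointing down, gripper open.
Joint ranges: [-166.48, 166.48], [-47.26, 123.95], [12.59, 153.08], [-70.14, 250.14], [6.76, 159.57], [-176.63, 176.63]. Speed limits (degrees/s): [108.29, 108.29, 147.25, 172.46, 172.46, 172.46].

INTERFACE

Orientations are given as [roll, pitch, yaw] about the fixed x, y, z axes, in that order (R = Rz(yaw) Ry(pitch) Rx(roll)).
In Python, from plant import readout, grab_frame, ticket gives the robot as it stands.
- The arm moves only by the tool servo_tool, never from a script. Its arguments are lists of equal length, an entry for each row: "dr": the turn, a rotation vector about the world's x, y, z in degrees, a list of three; "linear": the shift along the world's x, y, z in m, a list of three; "hand": the closure in counts, from 0 (fully open) to 255 (shut). In form: {"dr": [[rx, ry, rz], ...], "linear": [[dx, dy, dz], ...], "hand": [hand, ...]}. A call has 1 to 20 rows; each row is the pose to reach, as a shift and turn from the pose commanded when the call began; what a row does not reach only later rows make up. A row lasts 1/8 s, in which the tool goes at most 62.5 mm and 10.7 degrees, less where a joint would pass 70% of its speed; a pose out of reach is approached as far as the arm can. A call with a gripper value outside its range is refused whole. The fingers move at their own pace and stop on an object; "grip_force" is the grip in N (left out, the last holds). Time passes only in rows, so rows that repeat a pose let the fingers close. It gives the time, the measured TCP pose, the force and the opening at its end, in the units of the state.
- readout.get_obs(): the state, without advancing time (a new reading comes with each control period).
- grab_frame(name): name is "scene" or "side" or "wrist"; returns a dict with "pixels" (420x560x3 uint8, red, green, blue), "fx", "fy", "cx", "cy" (pixels), "xyz" and "attitude" of the camera in the world; the wrist camera has in their place "hand_eye" (4x4, takes a point from camera to tool coordinates, whose origin is the TCP and whose axes are the flange's). Camera axes: x right, y down, z forward; pixel columns grow to the right and rows downward; lengths in m; the calibration is good to about 2 mm. A picture is of the moment at which its call begins: read the wrist's pose just before it. There is no depth.
- ticket.sign_off(): hands the job in, once; it reports no verdict.
The state is a dict: "time": time; "qpos": joint angles; "qd": joint speeds; "joint_torque": joint torques, N m; "eef_pos": TCP position; "orientation": TCP orientation; "wrist_force": force on the tool from outside, world axes, zero at the start; "moment": the same for the moment, N m; "gripper_width": finger opening in m.
Only numpy, scipy, OpenCV 4.12 (cv2) and the standard library are available. Lean on these libraries where they do the work, as an engineer would, in place of code of your own. Each camera call takes 0.05 s, during which the arm holds its last target. There are 200 camera calls.

TASK

Move the rack of microscope slides from the green staining dish into the white drying case: lift the dish's lid off by its knob and lay it knob up on the middle of the white mat, slide the case's cover back as needed, stand the rack on the floor of the case's compartment, and slide the cover fully shut over it. Keep the rack upright, set the lid and the rack down gently rather than dropping them, and leave the two bottles and the eyepiece standing where they are.

Things in the scene. Friction and masses are not known exactly. Their poses are not given: they have to be found in the camera images.
- case: White drying case, fixed, 244 (x) x 110 (y) mm, rim 86 mm high; origin: centre of its underside. +x half: open-topped compartment 108 (x) x 98 (y) mm inside, floor 6 mm above the bench, walls 6 mm. -x half: solid deck 76 mm high where the open cover parks. Grey rails 6 mm thick on both long sides, 76 to 86 mm high, guide the cover.
- well (a point): Centre of the compartment's floor in the case, 62 mm along the case's +x from its origin, 6 mm above the bench; axes as the case's.
- cover (a joint): Slide of the case's flat grey cover (114 x 96 x 6 mm, its top 83 mm above the bench): 0 m = fully shut over the compartment, 0.116 m = fully open, parked over the deck. It opens toward the case's -x, stays where it is left, and needs about 2 N.
- cover_bar (a point): Centre of the orange grip bar upright on the middle of the cover, moving with it: 12 thick (along the case's x, the slide direction) x 60 long (case's y) x 30 mm tall above the cover's top; this point is 98 mm and the bar's top 113 mm above the bench.
- dish: Green rectangular staining dish, dry, fixed to the bench, open top, 122 (x) x 112 (y) x 80 mm high, walls and floor 6 mm (inside 110 x 100 mm); origin at the centre of its underside.
- lid: Loose green lid on the dish, 0.2 kg: plate 126 (x) x 116 (y) x 6 mm over a locating plug 104 x 94 x 4 mm that sits inside the dish's rim. Origin at the centre of the plug's underside; z up. Plate top 10 mm above the origin; black knob 24 mm in diameter from 10 to 42 mm above the origin.
- lid_knob (a point): Centre of the lid's black knob, 28 mm above the lid's origin; knob 24 mm in diameter, 32 mm tall.
- rack: Steel slide rack in the dish under the lid, 0.25 kg: 90 (x) x 80 (y) mm, body 30 mm high, with a bail over the middle: a 10 x 10 mm bar along the rack's x, 90 mm long, centre 60 mm and top 65 mm above the origin, on legs at its x ends (78 mm free between them). Origin: centre of its underside; same either way round.
- mat: White mat fixed to the bench, 150 (x) x 140 (y) x 4 mm; origin at the centre of its underside.
- amber: Bystander: amber glass bottle with white cap, 54 mm in diameter, 120 mm tall; origin at the centre of its underside.
- clear: Bystander: clear glass bottle with brown cap, 56 mm in diameter, 105 mm tall; origin at the centre of its underside.
- eyepiece: Bystander: black microscope eyepiece standing on end, 42 mm in diameter, 75 mm tall; origin at the centre of its underside.
Things that resemble listed ones, but are neither listed nor needed, are in the scene too. Leave any brown look-alike of the lid alone. Of the things that look like the mat, take the one that is farthest from the robot's base at the start.

How it is judged:
By the outcome, as a careful person would: the job done as asked, in the order asked, and still so for the second after the job is handed in, with the robot touching nothing.
It also fails if it takes over 72 s, if anything falls off the work surface, if the arm or the gripper's body presses on something with over 40 N, if the wrist force passes 120 N, or if a joint passes its speed limit or range.

## Working session

There is one attempt and no reset: what is moved stays moved. The work goes in short steps, Python scripts to look and compute and a tool call to move; the robot and the scene stay as the last step left them, time stands still between calls to the robot, and variables do not carry over. Pictures are saved under pics/ and viewed, about 8 in all and at most 12, crops included, and the job is handed in when it is done.

Besides the shell and the picture viewer there is one more tool, called after "Emit:" by a JSON object that holds its "name" and its "arguments". servo_tool: Moves the arm, as the interface text tells. Its arguments: {"type":"object","properties":{"dr":{"type":"array"},"linear":{"type":"array"},"hand":{"type":"array"},"grip_force":{"type":"number"}},"required":["dr","linear","hand"]}

```bash
ls; mkdir -p pics; cat > h.py <<'E'
import numpy as np, cv2
from scipy.spatial.transform import Rotation as R
from plant import readout, grab_frame, ticket
def grab(name,fn):
    o=readout.get_obs(); f=grab_frame(name); f=dict(f)
    cv2.imwrite('pics/'+fn+'.png',cv2.cvtColor(np.asarray(f['pixels']),cv2.COLOR_RGB2BGR))
    if name=='wrist':
        T=np.eye(4); T[:3,:3]=R.from_euler('xyz',o['orientation'],degrees=True).as_matrix(); T[:3,3]=o['eef_pos']
        f['T']=T@np.array(f['hand_eye'])
    else:
        f['T']=None
    np.save('pics/'+fn+'.npy',f,allow_pickle=True); return f
E
python3 - <<'E'
from h import *
o=readout.get_obs(); print(o)
for n in('scene','side','wrist'):
    f=grab(n,n+'0'); print(n,{k:v for k,v in f.items() if k!='pixels'})
a=cv2.imread('pics/scene0.png')
E
```

```text
pics
{'time': 0.0, 'qpos': array([-7.50867705e+01,  2.83169301e+01,  7.71267192e+01, -6.28273570e-04,
        7.46271687e+01, -5.47517602e+00]), 'qd': array([-0.00598291, -0.02442312,  0.02775449, -0.10049218,  0.0959853 ,
       -0.04358599]), 'joint_torque': array([-3.67768225e-04, -8.78819489e+01, -3.81857729e+01,  7.06450059e-02,
        5.32227522e-02, -8.74209104e-05]), 'eef_pos': array([ 0.21760762, -0.58549889,  0.21331849]), 'orientation': array([-1.79929447e+02, -6.15423405e-03,  2.03885686e+01]), 'wrist_force': array([-0.25074792,  0.4647105 ,  0.12036325]), 'moment': array([ 0.05133862, -0.02096551, -0.0461238 ]), 'gripper_width': 0.09099662412330588}
scene {'fx': 409.8805770435596, 'fy': 409.8805770435596, 'cx': 276.7836836947924, 'cy': 203.37163788406608, 'xyz': array([1.02795009, 0.37768153, 0.87201431]), 'attitude': array([-140.21305096,   -0.86808976,  126.09174227]), 'T': None}
side {'fx': 436.9325415749813, 'fy': 436.9325415749813, 'cx': 279.01892862181813, 'cy': 211.09458075019938, 'xyz': array([0.08442221, 0.55991026, 0.91664918]), 'attitude': array([-140.02257472,   -0.84989127, -142.71409715]), 'T': None}
wrist {'fx': 330.36397609664465, 'fy': 330.36397609664465, 'cx': 279.2100802287442, 'cy': 205.26089517995246, 'hand_eye': array([[-1.38872871e-03, -9.63181665e-01, -2.68847823e-01,
         7.52118662e-02],
       [ 9.99998510e-01, -1.06180515e-03, -1.36142215e-03,
         2.15531369e-04],
       [ 1.02583285e-03, -2.68849313e-01,  9.63181704e-01,
        -1.70776044e-01],
       [ 0.00000000e+00,  0.00000000e+00,  0.00000000e+00,
         1.00000000e+00]]), 'T': array([[ 0.34697906, -0.90317296, -0.25275312,  0.28823084],
       [-0.93787053, -0.3347435 , -0.09135458, -0.55973286],
       [-0.00209848,  0.26874783, -0.96320829,  0.38418586],
       [ 0.        ,  0.        ,  0.        ,  1.        ]])}
```

View pics/scene0.png

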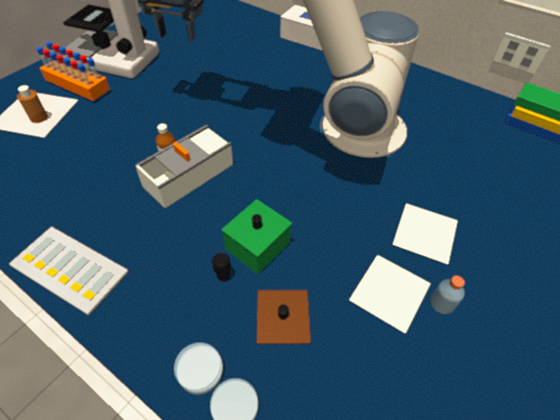

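View pics/side0.png

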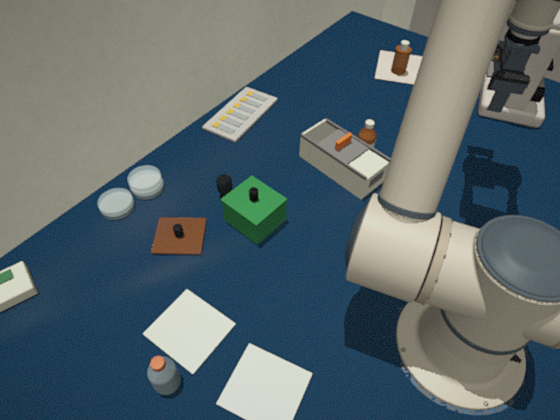

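The scene view shows the green dish and lid (knob at 257,221) and the case (bar at 181,151). There are two bare white mats (427,233 and 390,293), a sheet with a bottle on it (38,113), and the brown look-alike (283,313). I'll cast rays next.

```bash
cat >> h.py <<'E'
def load(fn):
    return np.load('pics/'+fn+'.npy',allow_pickle=True).item()
def cam(f):
    if f['T'] is not None: return f['T'][:3,:3],f['T'][:3,3]
    return R.from_euler('xyz',f['attitude'],degrees=True).as_matrix(),np.array(f['xyz'])
def onplane(f,uv,z):
    A,c=cam(f); uv=np.atleast_2d(uv).astype(float)
    d=np.c_[(uv[:,0]-f['cx'])/f['fx'],(uv[:,1]-f['cy'])/f['fy'],np.ones(len(uv))]@A.T
    return (c+d*((z-c[2])/d[:,2])[:,None])[:,:2]
def ctr(f,lo,hi,amin=60):
    hsv=cv2.cvtColor(np.asarray(f['pixels']),cv2.COLOR_RGB2HSV)
    m=cv2.inRange(hsv,np.array(lo),np.array(hi))
    cs,_=cv2.findContours(m,cv2.RETR_EXTERNAL,cv2.CHAIN_APPROX_NONE)
    return [c[:,0,:] for c in cs if cv2.contourArea(c)>amin]
def rect(P):
    (c,s,a)=cv2.minAreaRect((np.asarray(P)*1000).astype(np.float32)); return np.round(c,1),np.round(s,1),round(a,1)
E
python3 - <<'E'
from h import *
for n in('scene0','side0'):
    f=load(n); print(n)
    for lab,lo,hi,z,am in(('white',(0,0,190),(180,60,255),.004,500),('green',(50,120,90),(75,255,255),.086,300),('dark',(0,0,0),(180,255,40),.118,60),('orange',(5,180,150),(20,255,255),.113,40)):
        for c in ctr(f,lo,hi,am):
            print(lab,c.mean(0).round(),len(c),rect(onplane(f,c,z)))
E
```

```text
scene0
white [233. 402.] 135 (array([891.9, 189.9]), array([71.5, 88.7]), 36.3)
white [199. 368.] 131 (array([887.2,  91.3]), array([93.2, 91.5]), 58.6)
white [ 73. 352.] 350 (array([1023.1, -173.6]), array([ 42.9, 546.3]), 0.0)
white [391. 293.] 200 (array([493.1, 333.6]), array([150.1, 139.6]), 1.5)
white [ 69. 269.] 238 (array([ 900.5, -325.7]), array([129.5, 259.7]), 6.8)
white [426. 233.] 187 (array([280.5, 331.9]), array([150. , 139.6]), 11.8)
white [ 37. 114.] 217 (array([ 602.1, -916.5]), array([200.5, 200.1]), 22.9)
white [371.  79.] 183 (array([-291.2, -119.3]), array([294.7, 221.7]), 10.0)
white [350.  31.] 186 (array([-532.7, -349.5]), array([576.5,  88.3]), 39.1)
green [257. 227.] 141 (array([578.7,   5.1]), array([116.6, 128. ]), 86.1)
green [541.  97.] 107 (array([-387. ,  423.4]), array([108.9, 127. ]), 0.8)
dark [283. 312.] 31 (array([729.6, 189.4]), array([27.3, 15.8]), 35.9)
dark [222. 266.] 67 (array([724.8,  26.1]), array([65.1, 35.8]), 41.8)
dark [257. 222.] 32 (array([584.9,  12.3]), array([37.7, 18.3]), 38.2)
dark [124.  45.] 35 (array([ 254.7, -830.2]), array
[... 973 characters left out ...]
, array([193.4, 205.4]), 14.7)
white [368. 163.] 78 (array([ 438.9, -372.6]), array([98.2, 78.1]), 80.5)
white [240. 112.] 153 (array([ 903.9, -325.2]), array([125.6, 255.1]), 6.8)
white [398.  68.] 170 (array([ 612.9, -906.3]), array([159.3, 196.7]), 22.7)
green [253. 200.] 134 (array([572.4,   7. ]), array([117.6, 128. ]), 85.7)
dark [253. 194.] 32 (array([562.7,  15.9]), array([17.2, 43.3]), 39.7)
dark [223. 183.] 91 (array([639.5,  38.3]), array([35.1, 75.6]), 42.5)
dark [538.  94.] 38 (array([ 130.8, -858.6]), array([25.2, 88.6]), 2.1)
dark [506.  71.] 207 (array([ 247.2, -944.8]), array([115.6, 288.4]), 14.1)
dark [517.  38.] 115 (array([  285. , -1185.5]), array([115.4, 191.3]), 15.1)
```

```bash
python3 - <<'E'
from h import *
a=cv2.imread('pics/scene0.png')[115:215,125:245]; b=cv2.imread('pics/side0.png')[110:205,285:400]; w=cv2.imread('pics/wrist0.png')
r=lambda x,s:cv2.resize(x,s,interpolation=cv2.INTER_CUBIC)
cv2.imwrite('pics/m1.png',np.vstack([np.hstack([r(a,(400,300)),r(b,(400,300))]),np.hstack([r(w,(400,300)),np.zeros((300,400,3),np.uint8)])]))
E
```

```text
(no output)
```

View pics/m1.png

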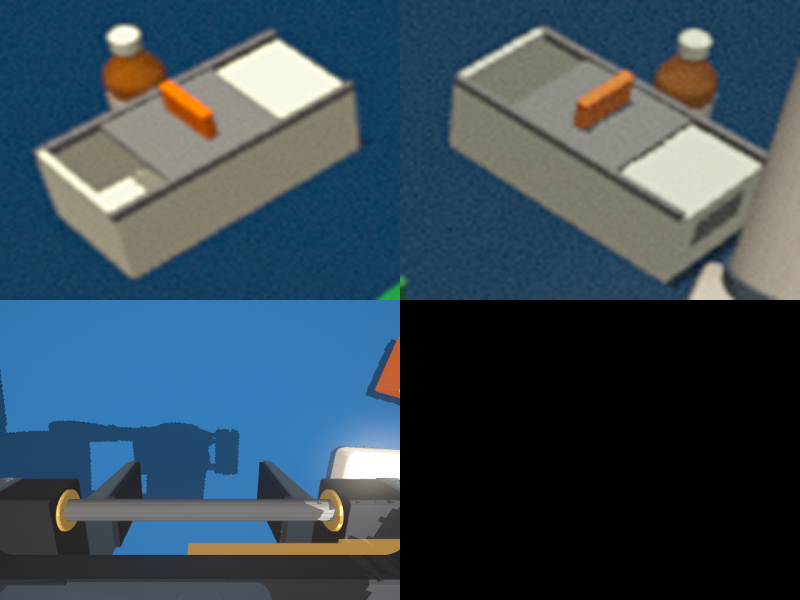

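The case's far end (scene left, top-left crop 40–160, 150–200) is the open compartment. The cover is about half open, and the white deck is nearer the robot.

```bash
python3 - <<'E'
from h import *
f=load('scene0');g=load('side0')
P=onplane(f,[(137,165),(158.6,187.7),(230.6,143.3),(207.5,125.7)],.086)*1000;print(P.round(),P.mean(0),[np.linalg.norm(P[i]-P[i-1]).round() for i in range(4)], [np.degrees(np.arctan2(*(P[i]-P[j])[::-1])).round(1) for i,j in((0,3),(1,2))])
Q=onplane(g,[(326.7,118.9),(301.4,133.7),(367,179.7)],.086)*1000;print(Q.round(),(Q[0]+Q[2])/2,np.degrees(np.arctan2(*(Q[1]-Q[2])[::-1])))
# bar top ends
print(onplane(f,[(125+162/3.333,115+84/3),(125+212/3.333,115+132/3)],.113)*1000, onplane(g,[(285+(629-400)/3.478,110+74/3.158),(285+(578-400)/3.478,110+102/3.158)],.113)*1000)
# bottles, dish knob
print('knob top', onplane(f,[(256.5,217)],.118)*1000, onplane(g,[(253,189.5)],.118)*1000)
print('amber cap',onplane(f,[(125+124/3.33,115+33/3)],.120)*1000,onplane(g,[(285+294/3.478,110+40/3.158)],.12)*1000)
print('eyep',onplane(f,[(222,258)],.075)*1000,'clear',onplane(f,[(457,283)],.105)*1000)
E
```

```text
[[ 609. -378.]
 [ 631. -272.]
 [ 391. -234.]
 [ 373. -338.]] [ 501.13257107 -305.37213094] [np.float64(239.0), np.float64(109.0), np.float64(243.0), np.float64(106.0)] [np.float64(-9.7), np.float64(-9.0)]
[[ 603. -380.]
 [ 624. -276.]
 [ 379. -232.]] [ 490.88581746 -305.7545574 ] -10.309649725546363
[[ 505.83904162 -337.52775888]
 [ 526.65198454 -261.27173775]] [[ 496.71728059 -337.00041383]
 [ 509.05607361 -279.20717343]]
knob top [[575.39948724   3.48391028]] [[574.09583289   4.00979084]]
amber cap [[ 479.33184782 -407.21770354]] [[ 475.56623366 -403.63296766]]
eyep [[689.59195844  -8.12034337]] clear [[453.61002782 444.47252202]]
```

Emit:
{"name": "servo_tool", "arguments": {"dr": [[0,0,10],[0,0,20],[0,0,30],[0,0,40],[0,0,50],[0,0,60],[0,0,65.6],[0,0,65.6],[0,0,65.6],[0,0,65.6],[0,0,65.6],[0,0,65.6],[0,0,65.6],[0,0,65.6],[0,0,65.6]], "linear": [[0.02,0.03,0.0],[0.05,0.08,0.0],[0.08,0.13,0.0],[0.11,0.18,0.0],[0.14,0.23,0.0],[0.17,0.28,0.0],[0.2,0.33,0.0],[0.23,0.38,0.0],[0.26,0.43,0.0],[0.29,0.48,0.0],[0.32,0.53,0.0],[0.34,0.56,0.0],[0.357,0.589,0],[0.357,0.589,0],[0.357,0.589,0]], "hand": [0,0,0,0,0,0,0,0,0,0,0,0,0,0,0], "grip_force": 20}}

```text
time: 2.02
eef_pos: [0.5742, 0.0028, 0.2137]
orientation: [-180.0, 0.0, 86.0]
wrist_force: [0.0, -0.2, -0.1]
gripper_width: 0.091
```

```bash
python3 - <<'E'
from h import *
f=grab('wrist','w1'); o=readout.get_obs(); print(o['time'],o['eef_pos'],o['orientation'],o['qpos'].round(1))
for lab,lo,hi,z,am in(('green',(50,100,60),(75,255,255),.086,300),('dark',(0,0,0),(180,255,50),.118,200)):
    for c in ctr(f,lo,hi,am): print(lab,c.mean(0),np.ptp(c,axis=0),rect(onplane(f,c,z)))
E
```

```text
2.075 [0.57419614 0.00244386 0.21378837] [-1.79968926e+02  1.32116599e-02  8.59591197e+01] [-5.7 24.2 84.4 -0.  71.4 -1.7]
green [280.05776892 190.64143426] [140 121] (array([574.3,   5.5]), array([115.4, 125. ]), 86.0)
dark [386.48717949 321.12820513] [19 28] (array([ 662. , -117.2]), array([30.3, 17.5]), 87.1)
dark [171.29069767 323.04651163] [19 33] (array([ 468. , -106.4]), array([35.6, 18. ]), 85.9)
dark [385.12871287 268.16831683] [37 24] (array([661.6, -63.4]), array([27.3, 27.6]), 37.8)
dark [489.2411215  286.86542056] [123  87] (array([766. , -95.2]), array([ 88.4, 103.5]), 86.0)
dark [224.59476744 353.06395349] [559 154] (array([ 560.7, -114.5]), array([166. , 558.6]), 87.4)
dark [181.38095238 259.00680272] [45 51] (array([478.5, -32.6]), array([48.3, 40.1]), 85.5)
```

View pics/w1.png

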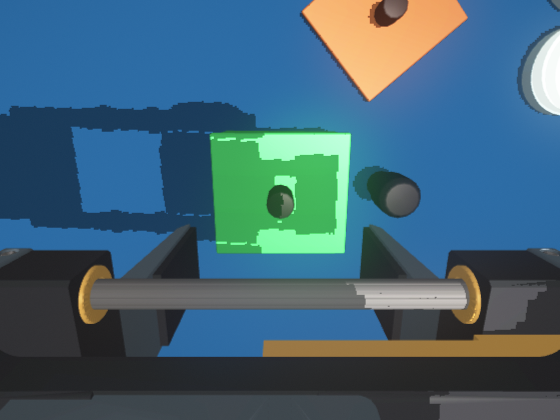

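The lid is centred at (0.5743, 0.0055) with yaw −4°, and the knob sits at pixel (281,200). I'll descend, grip, then lift.

Emit:
{"name": "servo_tool", "arguments": {"dr": [[0,0,0],[0,0,0],[0,0,0],[0,0,0],[0,0,0],[0,0,0],[0,0,0],[0,0,0],[0,0,0],[0,0,0],[0,0,0]], "linear": [[0,0.002,-0.03],[0,0.002,-0.06],[0,0.002,-0.09],[0,0.002,-0.11],[0,0.002,-0.123],[0,0.002,-0.123],[0,0.002,-0.123],[0,0.002,-0.123],[0,0.002,-0.123],[0,0.002,-0.123],[0,0.002,-0.123]], "hand": [0,0,0,0,0,255,255,255,255,255,255], "grip_force": 25}}

```text
time: 3.45
eef_pos: [0.5748, 0.0052, 0.091]
orientation: [180.0, -0.0, 86.0]
wrist_force: [-0.5, 0.6, -0.2]
gripper_width: 0.0342
```

Emit:
{"name": "servo_tool", "arguments": {"dr": [[0,0,0],[0,0,0],[0,0,0],[0,0,0],[0,0,0],[0,0,0],[0,0,0]], "linear": [[0,0,0],[0,0,0],[0,0,0],[0,0,0.005],[0,0,0.02],[0,0,0.045],[0,0,0.07]], "hand": [255,255,255,255,255,255,255]}}

```text
time: 4.32
eef_pos: [0.5748, 0.0051, 0.1626]
orientation: [180.0, 0.0, 86.0]
wrist_force: [-0.6, 0.2, -3.1]
gripper_width: 0.0237
```

Emit:
{"name": "servo_tool", "arguments": {"dr": [[0,0,0],[0,0,1],[0,0,2],[0,0,3],[0,0,4],[0,0,5],[0,0,5.5],[0,0,5.5],[0,0,5.5],[0,0,5.5],[0,0,5.5],[0,0,5.5],[0,0,5.5],[0,0,5.5]], "linear": [[-0.005,0.02,0.0],[-0.015,0.06,0.0],[-0.026,0.105,0.0],[-0.038,0.15,0.0],[-0.049,0.195,0.0],[-0.06,0.24,0.0],[-0.071,0.28,0.0],[-0.079,0.31,0.0],[-0.0838,0.3295,-0.01],[-0.0838,0.3295,-0.035],[-0.0838,0.3295,-0.06],[-0.0838,0.3295,-0.085],[-0.0838,0.3295,-0.105],[-0.0838,0.3295,-0.105]], "hand": [255,255,255,255,255,255,255,255,255,255,255,255,255,255]}}

```text
time: 6.08
eef_pos: [0.4895, 0.334, 0.054]
orientation: [-179.8, 0.1, 91.5]
wrist_force: [-0.2, 0.3, -2.4]
gripper_width: 0.0231
```

```bash
python3 - <<'E'
from h import *
f=grab('scene','s2'); o=readout.get_obs(); print(o['time'],o['eef_pos'],o['orientation'],o['wrist_force'])
for lab,lo,hi,z,am in(('green',(50,100,60),(75,255,255),.041+.010,300),('green',(50,100,60),(75,255,255),.086,300)):
    for c in ctr(f,lo,hi,am): print(lab,c.mean(0),np.ptp(c,axis=0),rect(onplane(f,c,z)))
E
```

```text
6.125 [0.49018956 0.33430829 0.05519562] [-1.79898724e+02  5.06820079e-02  9.14723975e+01] [ 0.24461026 -0.13618874 -1.83078863]
green [392.59821429 284.97767857] [67 64] (array([494.1, 332.2]), array([125.5, 113.9]), 2.0)
green [257.14285714 235.97619048] [67 70] (array([577.4,   4.3]), array([148. , 158.5]), 85.4)
green [540.024 100.784] [44 36] (array([-429.4,  429.3]), array([155., 141.]), 0.8)
green [392.59821429 284.97767857] [67 64] (array([516.8, 334.2]), array([120.2, 109.1]), 2.0)
green [257.14285714 235.97619048] [67 70] (array([596.6,  20.2]), array([141.7, 151.7]), 85.4)
green [540.024 100.784] [44 36] (array([-367.3,  427.1]), array([148.4, 135. ]), 0.8)
```

View pics/s2.png

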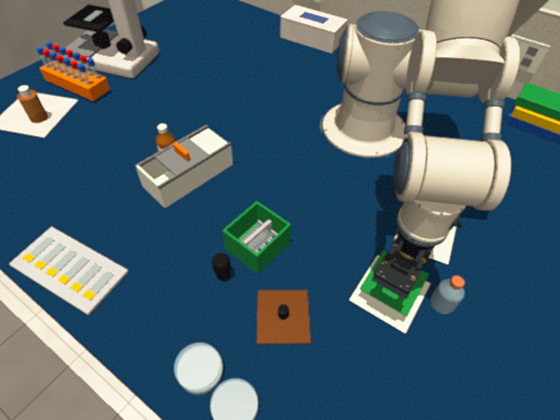

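The lid hovers over the far mat, centred within 2 mm, with the rack visible in the open dish around (260,237). Lowering gently.

Emit:
{"name": "servo_tool", "arguments": {"dr": [[0,0,0],[0,0,0],[0,0,0],[0,0,0],[0,0,0],[0,0,0],[0,0,0]], "linear": [[0,0,-0.015],[0,0,-0.025],[0,0,-0.03],[0,0,-0.033],[0,0,-0.034],[0,0,-0.035],[0,0,-0.036]], "hand": [255,255,255,255,255,255,255]}}

```text
time: 7.0
eef_pos: [0.491, 0.3347, 0.0201]
orientation: [180.0, -0.0, 91.5]
wrist_force: [-0.8, -0.5, -3.5]
gripper_width: 0.0233
```

Emit:
{"name": "servo_tool", "arguments": {"dr": [[0,0,0],[0,0,0],[0,0,0],[0,0,0]], "linear": [[0,0,-0.001],[0,0,-0.002],[0,0,-0.003],[0,0,-0.003]], "hand": [255,255,255,255]}}

```text
time: 7.5
eef_pos: [0.491, 0.3348, 0.0186]
orientation: [179.9, -0.0, 91.5]
wrist_force: [-7.5, -3.9, 29.9]
gripper_width: 0.0235
```

Contact made. I'll ease off, release, then rise.

Emit:
{"name": "servo_tool", "arguments": {"dr": [[0,0,0],[0,0,0],[0,0,0],[0,0,0],[0,0,0],[0,0,0],[0,0,0],[0,0,0],[0,0,0],[0,0,0]], "linear": [[0,0,0.001],[0,0,0.0015],[0,0,0.0015],[0,0,0.0015],[0,0,0.0015],[0,0,0.0015],[0,0,0.02],[0,0,0.05],[0,0,0.1],[0,0,0.15]], "hand": [255,255,170,150,120,100,100,100,100,100]}}

```text
time: 8.75
eef_pos: [0.4906, 0.3345, 0.1682]
orientation: [-180.0, 0.0, 91.5]
wrist_force: [0.6, 0.4, -0.2]
gripper_width: 0.0553
```

Emit:
{"name": "servo_tool", "arguments": {"dr": [[0,0,-2],[0,0,-4],[0,0,-6],[0,0,-8],[0,0,-10],[0,0,-11.5],[0,0,-11.5],[0,0,-11.5],[0,0,-11.5]], "linear": [[0.008,-0.03,0.01],[0.02,-0.08,0.025],[0.032,-0.13,0.045],[0.045,-0.18,0.06],[0.057,-0.23,0.06],[0.07,-0.28,0.06],[0.08,-0.32,0.06],[0.083,-0.33,0.06],[0.083,-0.33,0.06]], "hand": [0,0,0,0,0,0,0,0,0]}}

```text
time: 9.88
eef_pos: [0.5739, 0.0046, 0.2268]
orientation: [-180.0, -0.0, 79.9]
wrist_force: [-0.7, 0.4, 0.0]
gripper_width: 0.091
```

```bash
python3 - <<'E'
from h import *
f=grab('wrist','w3'); o=readout.get_obs(); print(o['time'],o['eef_pos'],o['orientation'])
E
```

```text
9.925 [0.57364119 0.0053278  0.22680885] [-1.79975633e+02 -1.51646781e-02  7.99869129e+01]
```

Emit:
{"name": "servo_tool", "arguments": {"dr": [[0,0,0],[0,0,0],[0,0,0],[0,0,0],[0,0,0],[0,0,0],[0,0,0],[0,0,0],[0,0,0]], "linear": [[-0.008,-0.03,0],[-0.018,-0.08,0],[-0.03,-0.13,0],[-0.04,-0.18,0],[-0.05,-0.23,0],[-0.06,-0.28,0],[-0.069,-0.302,0],[-0.069,-0.307,0],[-0.069,-0.307,0]], "hand": [0,0,0,0,0,0,0,0,0]}}

```text
time: 11.05
eef_pos: [0.5054, -0.3012, 0.2269]
orientation: [-180.0, -0.0, 80.0]
wrist_force: [0.7, 0.3, 0.0]
gripper_width: 0.091
```

```bash
python3 - <<'E'
from h import *
f=grab('wrist','w4'); o=readout.get_obs(); print(o['time'],o['eef_pos'],o['orientation'])
cv2.imwrite('pics/m4.png',np.vstack([cv2.imread('pics/w3.png')[60:300],cv2.imread('pics/w4.png')[0:340]]))
E
```

```text
11.1 [ 0.50547889 -0.30089825  0.22691744] [-1.79997723e+02 -2.21785296e-02  8.00633740e+01]
```

View pics/m4.png

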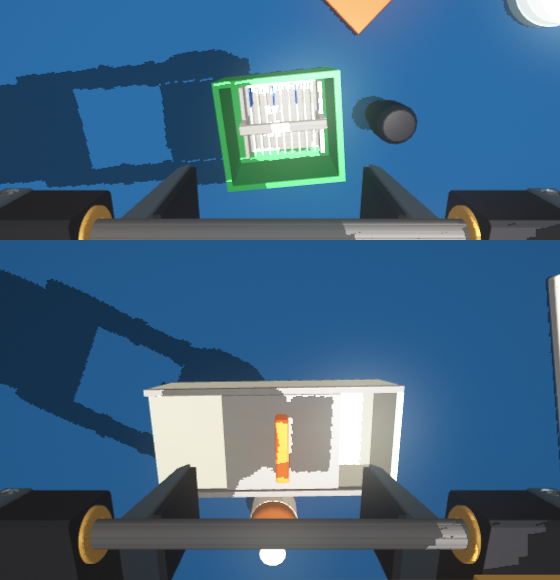

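```bash
python3 - <<'E'
from h import *
f=load('w4')
for c in ctr(f,(3,150,120),(35,255,255),100): print('orange',c.mean(0),np.ptp(c,axis=0),rect(onplane(f,c,.113)))
P=onplane(f,[(147,151),(403,147),(397,255),(157,255)],.086)*1000
print(P.round(1),P.mean(0),np.degrees(np.arctan2(*(P[1]-P[0])[::-1])),np.degrees(np.arctan2(*(P[1]-P[2])[::-1])),np.linalg.norm(P[1]-P[0]),np.linalg.norm(P[1]-P[2]))
g=load('w3')
B=onplane(g,[(240,189),(327,185)],.071)*1000
print('bail',B,B.mean(0),np.degrees(np.arctan2(*(B[1]-B[0])[::-1])),np.linalg.norm(B[1]-B[0]))
hsv=cv2.cvtColor(np.asarray(g['pixels']),cv2.COLOR_RGB2HSV)
for i in range(180,196,1): print(i,hsv[i,255].tolist(),hsv[i,265].tolist(),hsv[i,308].tolist())
E
```

```text
orange [449.07201646 347.01440329] [207  20] (array([ 654.8, -480.6]), array([ 23.8, 209.6]), 80.0)
orange [474.68852459 311.27868852] [14 25] (array([ 674.3, -444.4]), array([28.3,  9.5]), 70.1)
orange [273.75949367 273.60759494] [38 10] (array([ 487.7, -368.5]), array([10.4, 36.2]), 80.0)
orange [ 84.62698413 295.75396825] [17 56] (array([ 304.2, -360.7]), array([62.8, 14.3]), 68.7)
orange [281.2721519 209.       ] [13 66] (array([ 505.6, -308.4]), array([61.6, 11.2]), 80.9)
[[ 389.9 -238.6]
 [ 626.3 -276.7]
 [ 612.  -385. ]
 [ 370.5 -342.3]] [ 499.65079126 -310.65936003] -9.150544212852488 82.475188172607 239.40758288629382 109.24222717643187
bail [[534.25907372  13.33172875]
 [621.50497095   1.93990954]] [577.88202234   7.63581914] -7.43910466326383 87.98647696236769
180 [20, 10, 228] [24, 11, 227] [33, 12, 190]
181 [19, 13, 222] [21, 11, 227] [30, 11, 216]
182 [18, 12, 221] [21, 12, 219] [25, 7, 233]
183 [24, 12, 208] [30, 11, 181] [25, 6, 237]
184 [27, 14, 169] [20, 12, 193] [25, 7, 234]
185 [18, 13, 195] [23, 10, 228] [25, 7, 231]
186 [16, 12, 226] [17, 8, 231] [23, 9, 231]
187 [21, 8, 230] [23, 9, 230] [30, 8, 230]
188 [23, 9, 228] [20, 10, 229] [26, 8, 231]
189 [21, 11, 227] [21, 11, 228] [27, 11, 225]
190 [19, 12, 227] [24, 11, 228] [27, 12, 214]
191 [18, 11, 227] [23, 9, 230] [20, 7, 232]
192 [21, 11, 229] [23, 10, 229] [25, 7, 233]
193 [20, 14, 223] [19, 13, 217] [26, 8, 231]
194 [30, 10, 198] [23, 4, 249] [23, 10, 228]
195 [41, 10, 205] [0, 0, 255] [25, 12, 226]
```

Emit:
{"name": "servo_tool", "arguments": {"dr": [[0,0,0.9],[0,0,0.9],[0,0,0.9],[0,0,0.9],[0,0,0.9],[0,0,0.9],[0,0,0.9],[0,0,0.9],[0,0,0.9],[0,0,0.9],[0,0,0.9],[0,0,0.9],[0,0,0.9],[0,0,0.9]], "linear": [[0,-0.0075,-0.03],[0,-0.0075,-0.07],[0,-0.0075,-0.11],[0,-0.0075,-0.13],[0,-0.0075,-0.139],[0,-0.0075,-0.139],[0,-0.0075,-0.139],[0,-0.0075,-0.139],[0,-0.0075,-0.139],[0,-0.0075,-0.139],[0,-0.0075,-0.139],[0,-0.0075,-0.139],[0,-0.0075,-0.139],[0,-0.0075,-0.139]], "hand": [80,80,80,80,255,255,255,255,255,255,255,255,255,255], "grip_force": 20}}

```text
time: 12.85
eef_pos: [0.5051, -0.31, 0.0883]
orientation: [180.0, 0.0, 80.9]
wrist_force: [-0.7, 0.9, 6.3]
gripper_width: 0.0118
```

Emit:
{"name": "servo_tool", "arguments": {"dr": [[0,0,0],[0,0,0],[0,0,0],[0,0,0],[0,0,0],[0,0,0],[0,0,0],[0,0,0]], "linear": [[-0.005,0.0008,0],[-0.015,0.0024,0],[-0.025,0.004,0],[-0.035,0.0056,0],[-0.045,0.0072,0],[-0.05,0.008,0],[-0.0543,0.0087,0],[-0.0543,0.0087,0]], "hand": [255,255,255,255,255,255,255,255]}}

```text
time: 13.85
eef_pos: [0.4502, -0.3012, 0.0883]
orientation: [180.0, 0.0, 80.9]
wrist_force: [-0.8, 0.5, 8.4]
gripper_width: 0.0116
```

Emit:
{"name": "servo_tool", "arguments": {"dr": [[0,0,0],[0,0,0],[0,0,0],[0,0,0]], "linear": [[-0.002,0.0003,0],[-0.004,0.0006,0],[-0.005,0.0008,0],[-0.005,0.0008,0]], "hand": [255,255,255,255]}}

```text
time: 14.35
eef_pos: [0.4456, -0.3005, 0.0883]
orientation: [180.0, 0.0, 80.9]
wrist_force: [1.1, 0.1, 6.7]
gripper_width: 0.0119
```

Emit:
{"name": "servo_tool", "arguments": {"dr": [[0,0,0],[0,0,0],[0,0,0]], "linear": [[-0.002,0.0003,0],[-0.003,0.0005,0],[-0.003,0.0005,0]], "hand": [255,255,255]}}

```text
time: 14.72
eef_pos: [0.4429, -0.3001, 0.0883]
orientation: [179.9, 0.0, 80.9]
wrist_force: [3.1, 1.3, 6.4]
gripper_width: 0.0118
```

Emit:
{"name": "servo_tool", "arguments": {"dr": [[0,0,0],[0,0,0],[0,0,0]], "linear": [[-0.001,0.0002,0],[-0.002,0.0003,0],[-0.002,0.0003,0]], "hand": [255,255,255]}}

```text
time: 15.1
eef_pos: [0.4428, -0.3001, 0.0884]
orientation: [179.7, 0.0, 80.9]
wrist_force: [16.9, 3.2, -2.5]
gripper_width: 0.0119
```

Stop found at the fully open position (17 N), which puts the well at about (0.557, −0.318). I'll release and go to the rack.

Emit:
{"name": "servo_tool", "arguments": {"dr": [[0,0,0],[0,0,0],[0,0,0],[0,0,0],[0,0,0],[0,0,-5],[0,0,-15],[0,0,-25],[0,0,-35],[0,0,-45],[0,0,-55],[0,0,-65],[0,0,-75],[0,0,-85],[0,0,-88],[0,0,-88],[0,0,-88]], "linear": [[0.002,0,0],[0.002,0,0],[0.002,0,0],[0.002,0,0.01],[0.002,0,0.05],[0.002,0,0.09],[0.02,0.04,0.09],[0.04,0.08,0.09],[0.06,0.12,0.09],[0.08,0.16,0.09],[0.1,0.2,0.09],[0.115,0.24,0.09],[0.13,0.28,0.09],[0.135,0.3,0.09],[0.135,0.3065,0.09],[0.135,0.3065,0.09],[0.135,0.3065,0.09]], "hand": [255,150,150,150,150,150,150,150,150,150,150,150,150,150,150,150,150]}}

```text
time: 17.23
eef_pos: [0.5755, 0.0066, 0.1782]
orientation: [180.0, -0.0, -7.0]
wrist_force: [0.1, 0.8, 0.1]
gripper_width: 0.0373
```

```bash
python3 - <<'E'
from h import *
f=grab('wrist','w5'); o=readout.get_obs(); print(o['time'],o['eef_pos'],o['orientation'],o['gripper_width'])
a=cv2.imread('pics/w5.png'); cv2.imwrite('pics/m5.png',cv2.resize(a[60:360,130:430],(600,600),interpolation=cv2.INTER_CUBIC))
E
```

```text
17.275 [0.57553822 0.00645181 0.17815349] [ 1.79994878e+02 -6.01713063e-03 -7.07573988e+00] 0.03751948793966808
```

View pics/m5.png

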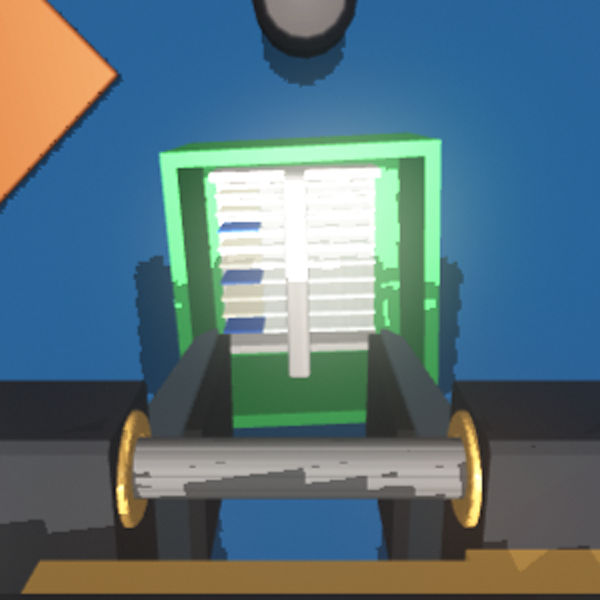

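```bash
python3 - <<'E'
from h import *
g=load('w5')
B=onplane(g,[(278,144),(279.5,248)],.071)*1000
print(B.round(1),B.mean(0),np.degrees(np.arctan2(*(B[0]-B[1])[::-1])),np.linalg.norm(B[1]-B[0]))
E
```

```text
[[625.7   1.2]
 [533.2  11.5]] [579.49621928   6.30720551] -6.346614151630549 93.0689243211799
```

Emit:
{"name": "servo_tool", "arguments": {"dr": [[0,0,0.7],[0,0,0.7],[0,0,0.7],[0,0,0.7],[0,0,0.7],[0,0,0.7],[0,0,0.7],[0,0,0.7],[0,0,0.7],[0,0,0.7],[0,0,0.7]], "linear": [[0.0035,0,-0.03],[0.0035,0,-0.06],[0.0035,0,-0.09],[0.0035,0,-0.11],[0.0035,0,-0.124],[0.0035,0,-0.129],[0.0035,0,-0.129],[0.0035,0,-0.129],[0.0035,0,-0.129],[0.0035,0,-0.129],[0.0035,0,-0.129]], "hand": [150,150,150,150,150,150,255,255,255,255,255], "grip_force": 30}}

```text
time: 18.65
eef_pos: [0.5794, 0.0069, 0.0494]
orientation: [-180.0, -0.0, -6.4]
wrist_force: [-0.5, 0.2, 5.9]
gripper_width: 0.0096
```

Emit:
{"name": "servo_tool", "arguments": {"dr": [[0,0,0],[0,0,0],[0,0,0],[0,0,0],[0,0,0],[0,0,0],[0,0,0],[0,0,0],[0,0,0],[0,0,0],[0,0,0]], "linear": [[0,0,0],[0,0,0.003],[0,0,0.012],[0,0,0.03],[0,0,0.05],[0,0,0.07],[0,0,0.09],[0,0,0.11],[0,0,0.12],[0,0,0.125],[0,0,0.125]], "hand": [255,255,255,255,255,255,255,255,255,255,255]}}

```text
time: 20.02
eef_pos: [0.579, 0.007, 0.1738]
orientation: [180.0, 0.0, -6.4]
wrist_force: [0.3, 0.4, -1.1]
gripper_width: 0.01
```

```bash
python3 - <<'E'
from h import *
f=grab('wrist','w6'); o=readout.get_obs(); print(o['time'],o['eef_pos'],o['orientation'],o['wrist_force'],o['moment'],o['gripper_width'])
a=cv2.imread('pics/w6.png'); b=cv2.imread('pics/w5.png');
grab('side','s6'); 
cv2.imwrite('pics/m6.png',np.hstack([cv2.resize(a[60:360,130:430],(400,400)),cv2.resize(cv2.imread('pics/s6.png')[80:280,150:350],(400,400))]))
E
```

```text
20.075 [0.57883927 0.00697195 0.17345227] [ 1.79999484e+02  4.07410506e-02 -6.41554816e+00] [ 0.23618654 -0.05704177 -1.08880192] [ 0.04085315  0.03119855 -0.00540775] 0.009572286736388654
```

View pics/m6.png

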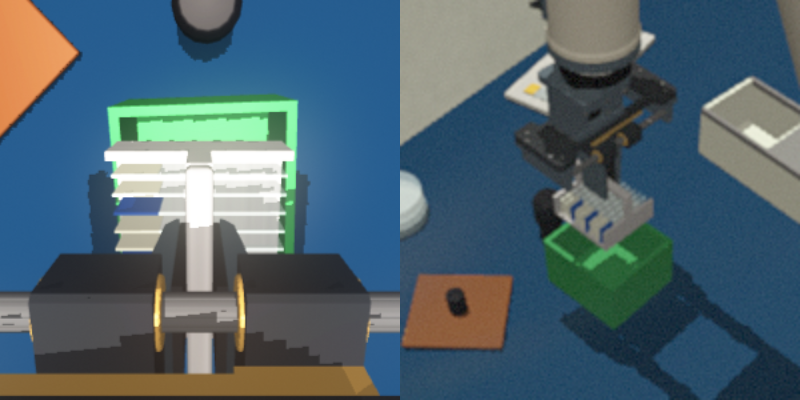

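The rack is held level and clear of the dish. Moving over the case.

Emit:
{"name": "servo_tool", "arguments": {"dr": [[0,0,0],[0,0,-0.5],[0,0,-1],[0,0,-1.5],[0,0,-2],[0,0,-2.7],[0,0,-2.7],[0,0,-2.7],[0,0,-2.7],[0,0,-2.7],[0,0,-2.7],[0,0,-2.7],[0,0,-2.7]], "linear": [[-0.001,-0.015,0],[-0.003,-0.04,0],[-0.005,-0.075,0],[-0.0075,-0.11,0],[-0.01,-0.15,0],[-0.013,-0.19,0],[-0.0155,-0.23,0],[-0.018,-0.265,0],[-0.02,-0.295,0],[-0.0215,-0.315,0],[-0.022,-0.325,-0.015],[-0.022,-0.325,-0.03],[-0.022,-0.325,-0.03]], "hand": [255,255,255,255,255,255,255,255,255,255,255,255,255]}}

```text
time: 21.75
eef_pos: [0.5562, -0.3165, 0.1419]
orientation: [-179.9, 0.2, -9.1]
wrist_force: [-0.1, 0.9, -1.8]
gripper_width: 0.0094
```

```bash
python3 - <<'E'
from h import *
f=grab('wrist','w7'); o=readout.get_obs(); print(o['time'],o['eef_pos'],o['orientation'],o['wrist_force'])
grab('scene','s7'); grab('side','d7')
a=cv2.imread('pics/w7.png')[60:360,130:430]
r=lambda x:cv2.resize(x,(400,300),interpolation=cv2.INTER_CUBIC)
A,c=cam(f); 
# predicted compartment inner corners & rim in wrist image (from stop-derived well)
img=cv2.imread('pics/w7.png'); w=np.array([.5573,-.3184]); t=np.radians(-9.1); M=np.array([[np.cos(t),-np.sin(t)],[np.sin(t),np.cos(t)]])
for sx,sy in((1,1),(1,-1)):
    p=np.r_[w+M@[sx*.06,sy*.055],.086]; q=A.T@(p-c); print('outer corner px',q[:2]/q[2]*f['fx']+[f['cx'],f['cy']])
cv2.imwrite('pics/m7.png',np.vstack([np.hstack([r(cv2.imread('pics/s7.png')[90:240,110:270]),r(cv2.imread('pics/d7.png')[60:210,270:430])]),np.hstack([r(img[0:300,80:480]),r(img[60:240,180:420])])]))
E
```

```text
21.8 [ 0.55678071 -0.31679677  0.14290083] [-1.79937349e+02  1.06751726e-01 -9.06296727e+00] [-0.32102505  0.57236311 -1.61811301]
outer corner px [199.69418038 134.37303543]
outer corner px [363.54020931 134.23850629]
```

View pics/m7.png

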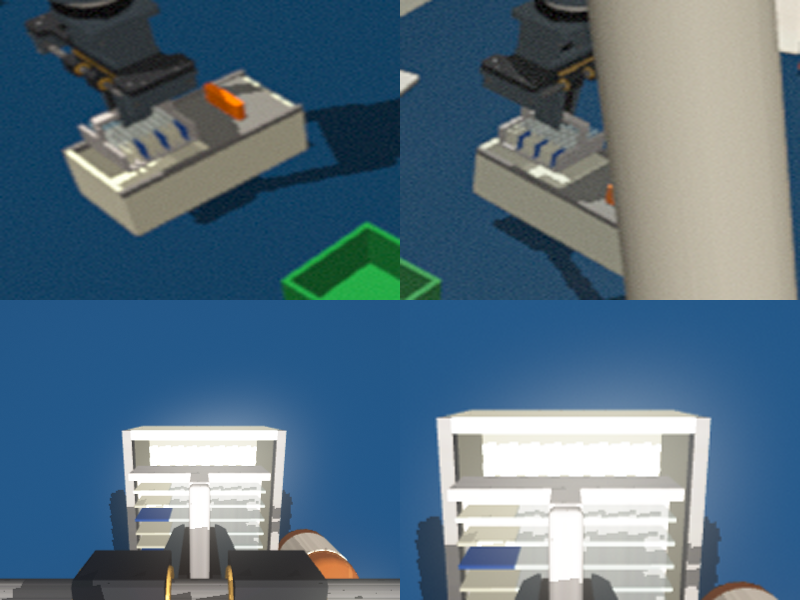

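The rack sits level above the compartment. The case corners show at (202,131) and (366,131), so I'll shift +1.5/−2.5 mm and lower.

Emit:
{"name": "servo_tool", "arguments": {"dr": [[0,0,0],[0,0,0],[0,0,0],[0,0,0],[0,0,0],[0,0,0],[0,0,0],[0,0,0],[0,0,0],[0,0,0],[0,0,0]], "linear": [[0.0015,-0.0025,0],[0.0015,-0.0025,-0.005],[0.0015,-0.0025,-0.015],[0.0015,-0.0025,-0.03],[0.0015,-0.0025,-0.045],[0.0015,-0.0025,-0.06],[0.0015,-0.0025,-0.073],[0.0015,-0.0025,-0.083],[0.0015,-0.0025,-0.088],[0.0015,-0.0025,-0.091],[0.0015,-0.0025,-0.092]], "hand": [255,255,255,255,255,255,255,255,255,255,255]}}

```text
time: 23.28
eef_pos: [0.5587, -0.3207, 0.052]
orientation: [180.0, -0.0, -9.1]
wrist_force: [-0.4, 0.7, -1.6]
gripper_width: 0.0096
```

Emit:
{"name": "servo_tool", "arguments": {"dr": [[0,0,0],[0,0,0],[0,0,0],[0,0,0]], "linear": [[0,0,-0.001],[0,0,-0.002],[0,0,-0.0025],[0,0,-0.0025]], "hand": [255,255,255,255]}}

```text
time: 23.78
eef_pos: [0.5586, -0.3206, 0.0495]
orientation: [180.0, -0.0, -9.1]
wrist_force: [0.3, -0.5, -1.5]
gripper_width: 0.01
```

Emit:
{"name": "servo_tool", "arguments": {"dr": [[0,0,0],[0,0,0],[0,0,0],[0,0,0]], "linear": [[0,0,-0.0005],[0,0,-0.001],[0,0,-0.0015],[0,0,-0.0015]], "hand": [255,255,255,255]}}

```text
time: 24.28
eef_pos: [0.5586, -0.3206, 0.0494]
orientation: [180.0, -0.0, -9.1]
wrist_force: [-6.4, 4.7, 20.5]
gripper_width: 0.0097
```

Emit:
{"name": "servo_tool", "arguments": {"dr": [[0,0,0],[0,0,0],[0,0,0],[0,0,0],[0,0,0],[0,0,0],[0,0,0],[0,0,0],[0,0,0],[0,0,0],[0,0,0]], "linear": [[0,0,0.001],[0,0,0.001],[0,0,0.001],[0,0,0.001],[0,0,0.001],[0,0,0.01],[0,0,0.03],[0,0,0.06],[0,0,0.1],[0,0,0.15],[0,0,0.15]], "hand": [255,200,170,160,160,160,160,160,160,160,160]}}

```text
time: 25.65
eef_pos: [0.5604, -0.3218, 0.2027]
orientation: [179.8, -0.4, -9.1]
wrist_force: [-0.1, -0.6, -0.9]
gripper_width: 0.0339
```

```bash
python3 - <<'E'
from h import *
f=grab('wrist','w8'); o=readout.get_obs(); print(o['time'],o['eef_pos'],o['orientation'],o['gripper_width'])
grab('scene','s8'); r=lambda x:cv2.resize(x,(400,300),interpolation=cv2.INTER_CUBIC)
cv2.imwrite('pics/m8.png',np.hstack([r(cv2.imread('pics/s8.png')[90:240,110:270]),r(cv2.imread('pics/w8.png')[60:300,120:440])]))
E
```

```text
25.7 [ 0.55941646 -0.32111566  0.20028525] [179.89986892  -0.20838418  -9.11380215] 0.03408731673645103
```

View pics/m8.png

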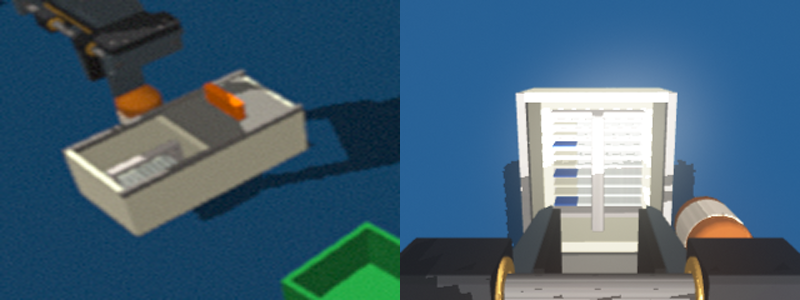

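The rack stands upright and centred in the compartment. Next, the cover bar.

Emit:
{"name": "servo_tool", "arguments": {"dr": [[0,0,10],[0,0,20],[0,0,30],[0,0,40],[0,0,50],[0,0,60],[0,0,70],[0,0,80],[0,0,90],[0,0,90],[0,0,90],[0,0,90],[0,0,90],[0,0,90],[0,0,90],[0,0,90],[0,0,90],[0,0,90],[0,0,90],[0,0,90]], "linear": [[-0.012,0.002,0],[-0.025,0.004,0],[-0.04,0.007,0],[-0.055,0.01,0],[-0.07,0.013,0],[-0.085,0.016,0],[-0.1,0.019,0],[-0.11,0.0205,0],[-0.116,0.0205,0],[-0.116,0.0205,0],[-0.116,0.0205,-0.03],[-0.116,0.0205,-0.06],[-0.116,0.0205,-0.085],[-0.116,0.0205,-0.1],[-0.116,0.0205,-0.11],[-0.116,0.0205,-0.11],[-0.116,0.0205,-0.11],[-0.116,0.0205,-0.11],[-0.116,0.0205,-0.11],[-0.116,0.0205,-0.11]], "hand": [100,100,100,100,100,100,100,100,100,100,100,100,100,100,100,255,255,255,255,255], "grip_force": 20}}

```text
time: 28.25
eef_pos: [0.4429, -0.3002, 0.0882]
orientation: [180.0, 0.0, 80.9]
wrist_force: [1.2, -0.1, 3.6]
gripper_width: 0.0119
```

Emit:
{"name": "servo_tool", "arguments": {"dr": [[0,0,0],[0,0,0],[0,0,0],[0,0,0],[0,0,0],[0,0,0],[0,0,0],[0,0,0],[0,0,0],[0,0,0],[0,0,0],[0,0,0],[0,0,0],[0,0,0]], "linear": [[0.003,-0.0005,0],[0.01,-0.0016,0],[0.02,-0.0032,0],[0.03,-0.0048,0],[0.04,-0.0064,0],[0.05,-0.008,0],[0.06,-0.0096,0],[0.07,-0.0112,0],[0.08,-0.0128,0],[0.09,-0.0144,0],[0.1,-0.016,0],[0.106,-0.017,0],[0.11,-0.0176,0],[0.11,-0.0176,0]], "hand": [255,255,255,255,255,255,255,255,255,255,255,255,255,255]}}

```text
time: 30.0
eef_pos: [0.5533, -0.3178, 0.0882]
orientation: [179.9, 0.0, 80.9]
wrist_force: [2.3, 0.2, 4.2]
gripper_width: 0.0114
```

Emit:
{"name": "servo_tool", "arguments": {"dr": [[0,0,0],[0,0,0],[0,0,0],[0,0,0]], "linear": [[0.001,-0.0002,0],[0.002,-0.0003,0],[0.003,-0.0005,0],[0.003,-0.0005,0]], "hand": [255,255,255,255]}}

```text
time: 30.5
eef_pos: [0.5557, -0.3182, 0.0882]
orientation: [180.0, 0.0, 80.9]
wrist_force: [-0.3, 1.3, 6.2]
gripper_width: 0.0113
```

Emit:
{"name": "servo_tool", "arguments": {"dr": [[0,0,0],[0,0,0],[0,0,0],[0,0,0]], "linear": [[0.001,-0.0002,0],[0.002,-0.0003,0],[0.0025,-0.0004,0],[0.0025,-0.0004,0]], "hand": [255,255,255,255]}}

```text
time: 31.0
eef_pos: [0.5575, -0.3185, 0.0881]
orientation: [-179.9, -0.0, 80.9]
wrist_force: [-5.6, 1.2, 9.4]
gripper_width: 0.0118
```

Emit:
{"name": "servo_tool", "arguments": {"dr": [[0,0,0],[0,0,0],[0,0,0]], "linear": [[0.0005,0,0],[0.001,-0.0002,0],[0.001,-0.0002,0]], "hand": [255,255,255]}}

```text
time: 31.38
eef_pos: [0.5576, -0.3185, 0.0881]
orientation: [-179.8, -0.0, 80.9]
wrist_force: [-11.0, 2.1, 13.6]
gripper_width: 0.0121
```

Stop reached, with 116 mm of travel. I'll release and back away.

Emit:
{"name": "servo_tool", "arguments": {"dr": [[0,0,0],[0,0,0],[0,0,0],[0,0,0],[0,0,0],[0,0,0],[0,0,0],[0,0,0],[0,0,0],[0,0,0],[0,0,0],[0,0,0]], "linear": [[0,0,0],[0,0,0],[0,0,0],[0,0,0],[0,0,0],[0,0,0.02],[0,0,0.06],[0,0,0.1],[0,0,0.13],[0,0.04,0.14],[0,0.08,0.14],[0,0.1,0.14]], "hand": [200,150,120,120,120,120,120,120,120,120,120,120]}}

```text
time: 32.88
eef_pos: [0.559, -0.2171, 0.2281]
orientation: [180.0, -0.0, 80.9]
wrist_force: [0.4, -0.6, 0.2]
gripper_width: 0.0483
```

```bash
python3 - <<'E'
from h import *
f=grab('scene','s9'); g=grab('side','d9'); w=grab('wrist','w9')
print(readout.get_obs()['time'])
for fr,n in((f,'scene'),(g,'side')):
    for c in ctr(fr,(50,100,60),(75,255,255),300): print(n,'green',c.mean(0).round(),rect(onplane(fr,c,.014)))
for c in ctr(w,(3,150,120),(35,255,255),100): print('orange',c.mean(0),rect(onplane(w,c,.113)))
cv2.imwrite('pics/m9.png',np.hstack([cv2.resize(cv2.imread('pics/s9.png')[80:340,110:480],(500,351)),cv2.resize(cv2.imread('pics/w9.png'),(300,351))]))
E
```

```text
33.025
scene green [391. 291.] (array([494.3, 332.8]), array([123.9, 112.3]), 1.8)
scene green [257. 236.] (array([557.1, -12.5]), array([154.6, 166. ]), 85.7)
scene green [540. 101.] (array([-496.3,  431.8]), array([163.8, 147.6]), 0.6)
side green [189. 328.] (array([487.5, 335.4]), array([122.8, 112.6]), 1.6)
side green [254. 209.] (array([593.5, -17.1]), array([163.3, 177.9]), 85.5)
orange [187.57798165 349.33027523] (array([ 440.1, -356.1]), array([18.1, 43.3]), 81.0)
orange [411.14713896 347.19891008] (array([ 674. , -389.7]), array([ 25.1, 170.5]), 81.0)
orange [293.21428571 317.5       ] (array([ 553.5, -337.4]), array([19.4, 11. ]), 81.3)
orange [387.96428571 311.01785714] (array([ 646.8, -344.7]), array([27.9,  7.3]), 72.6)
orange [293.07142857 271.98571429] (array([ 561.1, -286.3]), array([16.7, 10.5]), 81.3)
```

View pics/m9.png

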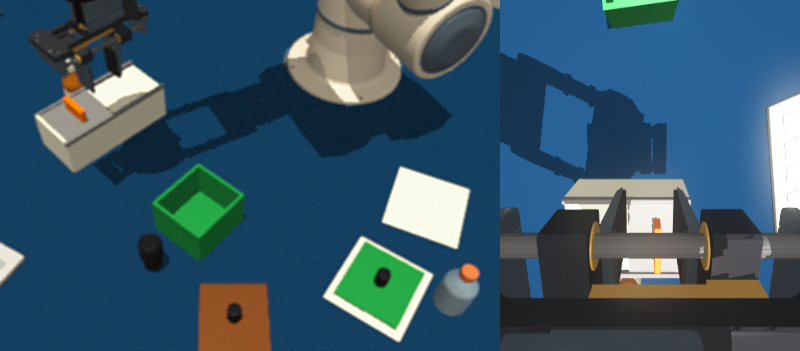

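The cover is shut, the lid lies knob up and centred on the far mat within about 1–2 mm, and the bystanders are standing. Handing in.

```bash
python3 -c "
from h import *
print(ticket.sign_off())"
```

```text
the job is handed in; nothing more can be done
None
```

The job is done and handed in at about 33 s of the 72 s allowed. The rack is in the drying case with the cover shut, and the lid is on the far mat. No verdict was reported.

- **Lid:** I lifted it by the knob and laid it knob up on the mat farther from the base. In the final scene and side pictures it sits within about 1–2 mm of the mat's centre. Setting it down reached about 30 N at contact, before I eased off and let go.
- **Cover and rack:** I slid the cover back to its stop and lowered the rack to the compartment floor (about 20 N at contact). A picture before closing showed it upright and centred. The cover then slid about 116 mm to its shut stop, which matches its full travel.
- **Bystanders:** In the last picture the clear bottle and the eyepiece are standing where they were. The amber bottle is partly hidden behind the gripper there. It was standing after the rack was placed, and the arm felt no unexpected contact near it.
- **Not confirmed:** The final wrist picture split the orange bar behind the fingers, so I had no clean vision check of the cover. "Fully shut" rests on the stop force and travel, plus the overview picture.

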